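# Turn the parts carousel to its red compartment and put the tape away

## Robot

A 6-joint arm with a two-finger parallel gripper is mounted at the origin on a cart in front of the work surface, level with it; the furniture and walls round the work are solid. World frame = base frame: x ahead of the robot, y to its left, z up, the work surface at z = 0. Lengths are in mm, angles in rad, forces in N, time in s.
With the tool pointing down it reaches from about 300 to 750 mm from the base axis. Payload 8.5 kg.
Tool frame: the origin (TCP) lies on the centre line of the jaws, within the pads' length; the fingertips stand 19 mm ahead of it and the grasp point (between the pads) is the TCP (env.tip_extent is the distance from the TCP to the fingertips, in mm); z points along the fingers, y is the line along which they close (so a half turn about z gives the same grasp; the last joint's range is limited). The gripper opens to 88 mm and grips with 3 to 60 N. Pads are 18 mm wide; open, the fingers measure 123 mm over their backs; the gripper's body (75 mm by 187 mm) begins 45 mm behind the grasp point.
Start: joints at [-0.215, 0.381, 1.297, -0, 1.464, -0.215], TCP at [549.982, 0.002, 257.748] pointing down, gripper open.
Joint ranges: [-3.11, 3.11], [-0.89, 2.33], [0.22, 2.48], [-1.42, 4.56], [0.17, 2.85], [-2.88, 2.88]. Speed limits (rad/s): [2.39, 2.39, 3.14, 3.14, 3.14, 3.14].

## Interface

Orientations are given as a rotation vector (axis times angle).
In Python, from bench import env, effector, optics, job gives the robot as it stands. The module is installed in compiled form; this text tells all that it offers. Calls block until the motion is done:
- env.move_ptp(position, orientation): joint-space move of the TCP to a pose.
- env.move_l(position, rot=None, v=150): straight line of the TCP; rot=None keeps the orientation; v is the mean speed in mm/s.
- env.goto_joints(angles): joint-space move.
- effector.set_gripper(opening, grip_force=None): finger opening in mm; grip_force is the grip in N (None keeps the last); returns when the fingers have stopped.
- env.wait(seconds).
- env.inverse_kinematics(position, orientation): joint angles nearest the present ones, or None.
- env.get_obs(): the state.
- optics.capture(name): name is "scene" or "side" or "wrist"; returns a dict with "color" (400x640x3 uint8, red, green, blue), "fx", "fy", "cx", "cy" (pixels), "R" (3x3) and "t" (3): a world point X has camera coordinates R X + t. Camera axes: x right, y down, z forward; pixel columns grow to the right and rows downward; lengths in mm; the calibration is good to about 2 mm. A picture is of the moment at which its call begins. There is no depth.
A pose or a line that the arm cannot do raises env.Unreachable and nothing moves.
- job.finish_job(): hands the job in; it is judged then, once.
The state is a dict: "t": time; "joint_positions": joint angles; "joint_vel": joint speeds; "effort": joint torques, N m; "ee_pos": TCP position; "orientation": TCP orientation; "force": force on the tool from outside, world axes, zero at the start; "torque": the same for the moment, N m; "finger_gap": finger opening in mm; "grip_force": force on a finger pad.
Only numpy, scipy, OpenCV 4.12 (cv2) and the standard library are available. Lean on these libraries where they do the work, as an engineer would, in place of code of your own. Each camera call takes 0.05 s, during which the arm holds its last target. There are 200 camera calls.

## Task

Put the roll of black tape away in the red compartment of the parts carousel: it is in one of the two shut parts boxes. Turn the carousel's tray by its knob until the red compartment, and no other, shows squarely in the opening of the fixed cover, lay the roll flat on its floor, and leave both boxes shut, with the tin of screws still in its own box and the other things on the table where they are.

Things in the scene. Friction and masses are not known exactly. Their poses are not given: they have to be found in the camera images.
- carousel: parts carousel, fixed to the table: round black base of 272 mm diameter, a turning light-grey tray, and a dark fixed cover (top 42.5 mm above the table, radius 117 mm) with one pie-shaped opening 88 degrees wide that faces the carousel's own -x. Three brackets hold the cover's edge, 44 mm above the table at most, one behind (+x) and one 105 degrees to either side of that. Origin: on the tray's axis, on the table
- window_mid (a point): middle of the cover's opening, on the carousel's -x side 72 mm from the axis, 16 mm above the table (fixed)
- wheel (a joint): turn of the tray, rad, anticlockwise from above; no stops, stiff enough (0.05 N m of friction) to stay where it is left. 0 (or a whole turn): the red compartment lies exactly under the opening. The four compartments, a quarter turn each, follow anticlockwise from above: red, blue, yellow, green; each has a coloured floor and a coloured label on the tray's flange, which stands out round the cover's edge
- red_mid (a point): middle of the red compartment, 72 mm from the axis, 16 mm above the table, 2.5 mm above the compartment's floor (which lies 13.5 mm above the table). It turns with the tray and its own -x points outwards. The compartment is a quarter circle from radius 22 to 113 mm, between straight upright walls 3 mm thick whose tops stand 36.5 mm above the table; the red one is empty, the others hold small parts that are fixed in them
- knob_grip (a point): the tray's knob, on the axis above the cover: an upright bar grip 64 mm long, 16 mm thick and 28 mm high, from 49 to 77 mm above the table, on a round collar of 32 mm radius whose top lies 49 mm above the table. This point: on the axis, 66.5 mm above the table, 10.5 mm below the knob's top. Its x axis runs along the bar, whose white line points at the red compartment; it turns with the tray
- box_a_floor (a point): the floor of one of two like blue-grey hinged parts boxes, 130 x 150 mm (x by y) and 50 mm high, walls and floor 4 mm, fixed to the table. This point is the centre of the inner floor, 4 mm above the table; the box's -x side is its front, the lid's hinge runs along the top of its +x side. The two boxes look the same and may have changed places; one holds the tape roll, the other the tin of screws
- box_b_floor (a point): the same point of the other, like box
- lid_a (a joint): lid of the box of point box_a_floor, rad: 0 shut, 1.75 wide open (stop). The lid is 118 mm from hinge line to handle, 132 mm to its front edge, 6 mm thick, 0.12 kg; it turns easily, falls softly shut when let go below about 1.5 rad and stays open beyond
- lid_b (a joint): the same of the other box
- lid_a_handle (a point): middle of the black bar handle on the lid of that first box: a round bar, 10 mm thick and 70 mm long along the box's y, on two end posts; with the lid shut it lies 80.5 mm above the table (24 mm clear height above the lid plate to the bar's middle) and 53 mm to the front (-x) of the box's centre, 118 mm from the hinge line. Its x and z axes turn with the lid, so that its x points away from the handle towards the hinge; it can be pinched from above and turns in the fingers
- lid_b_handle (a point): middle of the black bar handle on the lid of the other box: a round bar, 10 mm thick and 70 mm long along the box's y, on two end posts; with the lid shut it lies 80.5 mm above the table (24 mm clear height above the lid plate to the bar's middle) and 53 mm to the front (-x) of the box's centre, 118 mm from the hinge line. Its x and z axes turn with the lid, so that its x points away from the handle towards the hinge; it can be pinched from above and turns in the fingers
- lid_a_hinge (a point): middle of the hinge line of the first box's lid, 50.5 mm above the table, 65 mm behind (+x) the box's centre
- lid_b_hinge (a point): the same of the other box
- tape_center (a point): centre of the roll of black tape, 62 mm across and 19 mm high, 0.06 kg, lying flat in a box; solid to the fingers (its bore cannot be entered)
- tin_center (a point): centre of the open round tin of screws, 63 mm across and 26 mm high, standing in the other box
- antenna: magnetic antenna foot, 54 mm across, with a thin upright whip, 300 mm high in all; origin at the middle of its underside. A bystander
- solder: reel of solder, 46 mm across, 30 mm high; a bystander near the front edge
- fuse_box: small red and white box, 34 x 50 x 19 mm; a bystander near the front edge
- the_hand_mic: black hand microphone, 100 x 58 x 31 mm; a bystander at the back
- multimeter: yellow multimeter lying flat, 134 x 68 x 42 mm; a bystander at the back right

How it is judged:
By the outcome, as a careful person would: the job done as asked, in the order asked, and still so for the second after the job is handed in, with the robot touching nothing.
It also fails if it takes over 72 s, if anything falls off the work surface, if the arm or the gripper's body presses on something with over 40 N, if the wrist force passes 120 N, or if a joint passes its speed limit or range.

## Working session

There is one attempt and no reset: what is moved stays moved. The work goes in short steps, each a Python script; the robot and the scene stay as the last script left them, time stands still between calls to the robot, and variables do not carry over. Pictures are saved under pics/ and viewed, at most 10 in all, crops included, and the job is handed in when it is done.

```bash
mkdir -p pics; ls; python3 - <<'E'
from bench import env, effector, optics, job
import cv2,json,numpy as np
o={}
for n in("scene","side"):
    c=optics.capture(n); cv2.imwrite(f"pics/{n}0.png",c["color"][:,:,::-1])
    o[n]={k:np.array(c[k]).tolist() for k in("fx","fy","cx","cy","R","t")}
    R=np.array(c["R"]);print(n,c["fx"],-R.T@np.array(c["t"]),R.round(3).tolist())
json.dump(o,open("cal.json","w"))
print(env.get_obs()["t"],env.get_obs()["orientation"])
E
```

```text
pics
scene 457.86558345335146 [ 40.28926629 847.39458513 875.54214058] [[-0.867, -0.499, -0.023], [-0.309, 0.571, -0.76], [0.392, -0.652, -0.649]]
side 509.0192801381076 [   -2.05555211 -1189.0822036    738.15887121] [[0.911, -0.412, 0.018], [-0.168, -0.41, -0.896], [0.377, 0.814, -0.443]]
0.1 [-2.22069127e+00 -2.22077816e+00  1.02581130e-03]
```

View pics/scene0.png

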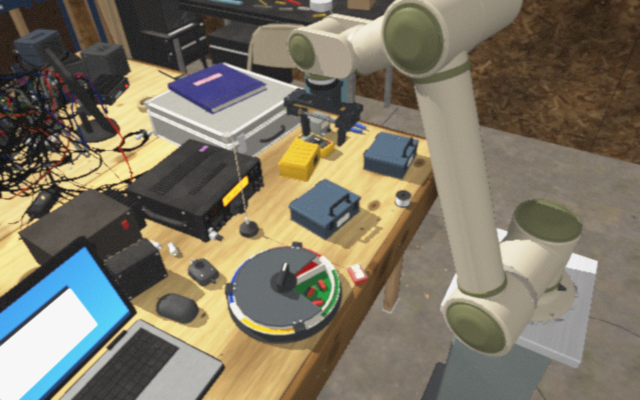

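View pics/side0.png

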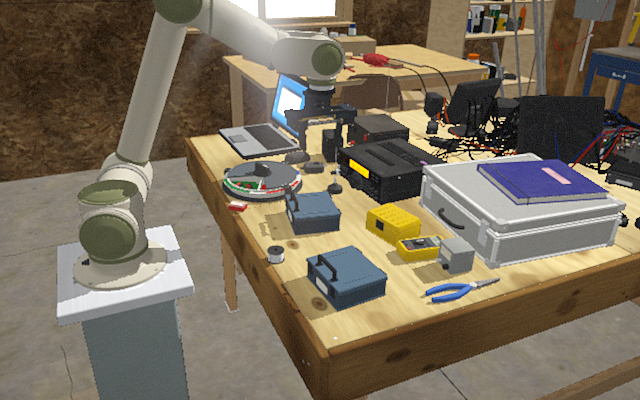

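Scene: carousel centre ≈(284,285), nearer box ≈(325,208), farther box ≈(391,155), antenna foot (249,229), fuse box (357,273), solder (403,199). Side: carousel (262,180), boxes (313,212) and (346,275).

```bash
cat > h.py <<'E'
from bench import env, effector, optics, job
import cv2,json,numpy as np
from scipy.spatial.transform import Rotation as Ro
def ray(c,u,v,z):
    R=np.array(c["R"]);t=np.array(c["t"]);C=-R.T@t
    d=R.T@np.array([(u-c["cx"])/c["fx"],(v-c["cy"])/c["fy"],1]);return C+d*(z-C[2])/d[2]
def proj(c,X):
    p=np.array(c["R"])@np.array(X)+np.array(c["t"]);return np.array([c["fx"]*p[0]/p[2]+c["cx"],c["fy"]*p[1]/p[2]+c["cy"]])
def down(a,tilt=0):
    "tool down, tool x axis at angle a from world x (fingers close across it); tilt about tool y"
    return (Ro.from_euler('z',a)*Ro.from_euler('x',np.pi)*Ro.from_euler('y',tilt)).as_rotvec()
def cal(n): return json.load(open("cal.json"))[n]
def snap(n,f):
    c=optics.capture(n);cv2.imwrite(f"pics/{f}.png",c["color"][:,:,::-1])
    d=json.load(open("cal.json"));d[f]={k:np.array(c[k]).tolist() for k in("fx","fy","cx","cy","R","t")};json.dump(d,open("cal.json","w"));return c
def st():
    o=env.get_obs();return [round(o["t"],1),np.round(o["ee_pos"],1).tolist(),np.round(o["force"],1).tolist(),round(o["finger_gap"],1),round(o["grip_force"],1)]
E
python3 - <<'E'
from h import *
s,d=cal("scene"),cal("side")
for n,c,u,v,z in [("car",s,284,285,42),("car",d,262,178,42),("boxN",s,325,206,56),("boxN",d,313,210,56),("boxF",s,391,152,56),("boxF",d,346,270,56),("handN",s,345,210,80),("handN",d,293,199,80),("handF",s,408,148,80),("handF",d,325,264,80),("ant",s,249,234,0),("fuse",s,357,274,19),("sold",s,403,194,30),("tableedge",s,410,270,0),("mm",s,300,158,42),("ant",d,335,188,0),("fuse",d,238,205,19),("whiptip",s,237,140,300)]:
    print(n,ray(c,u,v,z).round())
w=snap("wrist","w0")
R=np.array(w["R"]);print((-R.T@w["t"]).round(),R.round(2).tolist(),w["fx"])
print(down(0),env.get_obs()["joint_positions"])
E
```

```text
car [477. 316.  42.]
car [472. 276.  42.]
boxN [524.  44.  56.]
boxN [526. -18.  56.]
boxF [ 470. -277.   56.]
boxF [ 477. -320.   56.]
handN [456.  56.  80.]
handN [482.  25.  80.]
handF [ 420. -288.   80.]
handF [ 426. -311.   80.]
ant [681. 188.   0.]
fuse [353. 188.  19.]
sold [ 368. -134.   30.]
tableedge [250.  98.   0.]
mm [ 716. -131.   42.]
ant [702. 195.   0.]
fuse [356. 163.  19.]
whiptip [674. 179. 300.]
[550.  69. 385.] [[1.0, -0.0, -0.0], [0.0, -0.96, 0.27], [-0.0, -0.27, -0.96]] 319.8405711340654
[3.14159265 0.         0.        ] [-2.15291873e-01  3.81057824e-01  1.29799672e+00  4.01667145e-05
  1.46361567e+00 -2.15331430e-01]
```

View pics/w0.png

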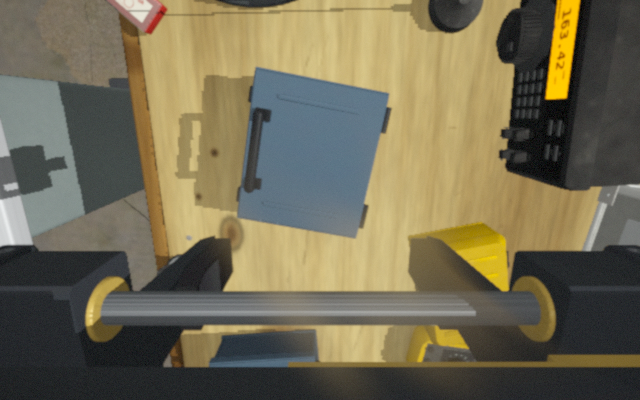

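The wrist view shows the near box: lid corners at (258,68), (388,93), (356,237), (238,216), handle (265,110)–(250,190). Next: look over the carousel.

```bash
python3 - <<'E'
from h import *
c=cal("w0")
P=np.array([ray(c,u,v,56.5)[:2] for u,v in[(258,68),(388,93),(356,237),(238,216)]])
print(P.round(),P.mean(0)); H=np.array([ray(c,u,v,80.5)[:2] for u,v in[(265,110),(250,190)]]);print(H.round(),H.mean(0))
env.move_ptp([470,260,270],env.get_obs()["orientation"])
snap("wrist","w1");print(st())
E
```

```text
[[490. 109.]
 [616.  86.]
 [589. -64.]
 [461. -40.]] [538.9860938   22.82215842]
[[499.  70.]
 [481.  -5.]] [490.11198929  32.58870275]
[1.3, [470.7, 258.9, 269.8], [0.5, -0.1, 0.5], 88.2, 0.0]
```

View pics/w1.png

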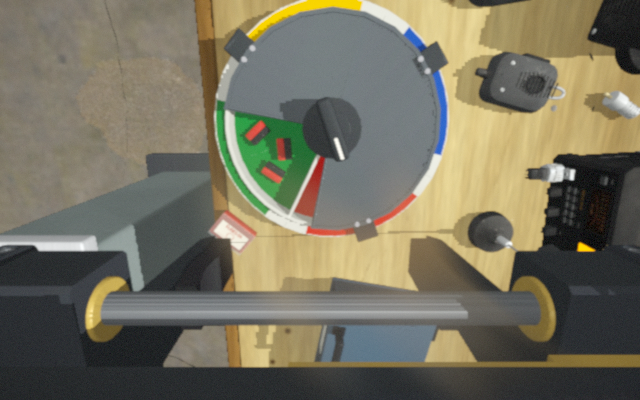

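Carousel view: brackets (239,44), (431,57), (366,231); knob bar (322,100)–(342,160) with the white line at the lower end; green mostly in the opening, red/green wall (293,213)–(323,160), red label (325,235)–(413,197).

```bash
python3 - <<'E'
from h import *
c=cal("w1"); r=lambda u,v,z:ray(c,u,v,z)[:2]
B=[r(239,44,44),r(431,57,44),r(366,231,44)]
A=np.array([2*(B[1]-B[0]),2*(B[2]-B[0])]);C=np.linalg.solve(A,[B[1]@B[1]-B[0]@B[0],B[2]@B[2]-B[0]@B[0]])
an=lambda p,q=None:np.degrees(np.arctan2(*(p-(C if q is None else q))[::-1]))
print("C",C,[ (round(an(b),1),round(np.linalg.norm(b-C),1)) for b in B])
print("open edges",an(r(228,107,42.5)),an(r(312,228,42.5)))
print("knob",an(r(342,160,77),r(322,100,77)),(r(342,160,77)+r(322,100,77))/2,"line",an(r(341,159,77),r(333,139,77)))
print("wall",an(r(293,213,36.5),r(323,160,36.5)))
print("red",an(r(325,235,20)),an(r(413,197,20)))
im=cv2.imread("pics/w1.png");cv2.imwrite("pics/w1z.png",cv2.resize(im[0:245,200:460],None,fx=2.4,fy=2.4,interpolation=cv2.INTER_CUBIC))
E
```

```text
C [481.10760657 309.59316096] [(np.float64(137.7), np.float64(125.0)), (np.float64(35.0), np.float64(125.0)), (np.float64(-69.8), np.float64(125.0))]
open edges 168.01094997725826 -100.15152480471802
knob -70.7393961446606 [482.32454617 309.81354038] line -67.44470842605713
wall -119.4031171757655
red -92.05232753752188 -38.758566679848855
```

View pics/w1z.png

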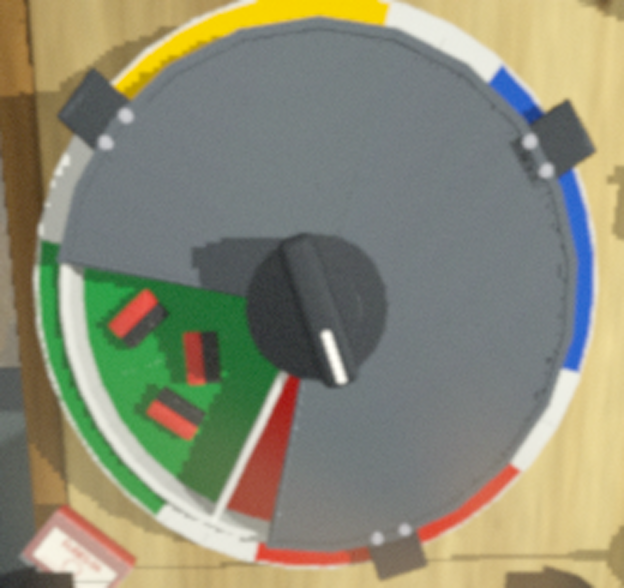

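```bash
python3 - <<'E'
from h import *
c=cal("w1"); C=np.array([481.8,309.7])
z=lambda u,v,h:ray(c,200+u/2.4,v/2.4,h)[:2]
an=lambda p,q=C:round(np.degrees(np.arctan2(*(p-q)[::-1])),1)
print("labels R,B,Y,G",[[an(z(*p,h)) for p in[(258,550),(520,470),(572,370),(490,78),(388,10),(45,242),(160,512)]] for h in(10,20,30)])
print("wall",an(z(217,515,36.5)),an(z(281,375,36.5)),an(z(217,515,36.5),z(281,375,36.5)))
print("line",an(z(342,383,77)),"brk",[an(z(*p,44)) for p in[(115,130),(538,155),(390,533)]])
print("edges",an(z(62,262,42.5)),an(z(271,543,42.5)),an(z(62,262,42.5),z(247,296,42.5)),an(z(271,543,42.5),z(297,380,42.5)))
for a in(-70,-146,110,34):
    print(a,env.inverse_kinematics([481.8,309.7,70],down(np.radians(a))))
E
```

```text
labels R,B,Y,G [[np.float64(-102.3), np.float64(-37.4), np.float64(-13.5), np.float64(51.5), np.float64(75.5), np.float64(166.8), np.float64(-126.8)], [np.float64(-102.5), np.float64(-37.3), np.float64(-13.3), np.float64(51.7), np.float64(75.7), np.float64(166.6), np.float64(-127.0)], [np.float64(-102.6), np.float64(-37.2), np.float64(-13.2), np.float64(52.0), np.float64(75.9), np.float64(166.4), np.float64(-127.2)]]
wall -115.2 -116.1 -114.8
line -68.6 brk [np.float64(138.7), np.float64(34.1), np.float64(-70.3)]
edges 169.5 -100.1 169.8 -98.9
-70 None
-146 [ 0.36467884  0.61719325  1.48689725  0.          1.03750215 -1.79952944]
110 [ 3.64678836e-01  6.17193254e-01  1.48689725e+00 -4.44089210e-16
  1.03750215e+00  1.56129853e-02]
34 [ 3.64678836e-01  6.17193254e-01  1.48689725e+00 -4.44089210e-16
  1.03750215e+00  1.34206322e+00]
```

```bash
python3 - <<'E'
from h import *
p=np.array([481.8,309.7,0]);D=lambda a:down(np.radians(a))
effector.set_gripper(70)
env.move_ptp(p+[0,0,125],D(110)); env.move_l(p+[0,0,70.5],v=80)
effector.set_gripper(10,25);print(st())
for a in(85,60,34.4): env.move_ptp(p+[0,0,70.5],D(a))
print(st());effector.set_gripper(60);env.move_l(p+[0,0,120],v=200)
env.move_ptp([470,260,270],[-2.2207,-2.2207,0])
snap("wrist","w2");print(st())
im=cv2.imread("pics/w2.png");cv2.imwrite("pics/w2z.png",cv2.resize(im[0:245,200:460],None,fx=2.4,fy=2.4,interpolation=cv2.INTER_CUBIC))
E
```

```text
[3.8, [482.6, 310.0, 70.7], [5.0, 3.0, -2.5], 35.8, 25.0]
[5.3, [482.0, 310.1, 70.7], [3.5, 4.3, -0.0], 36.1, 25.0]
[7.3, [469.8, 260.1, 268.6], [0.4, -0.9, 0.2], 59.8, 0.0]
```

View pics/w2z.png

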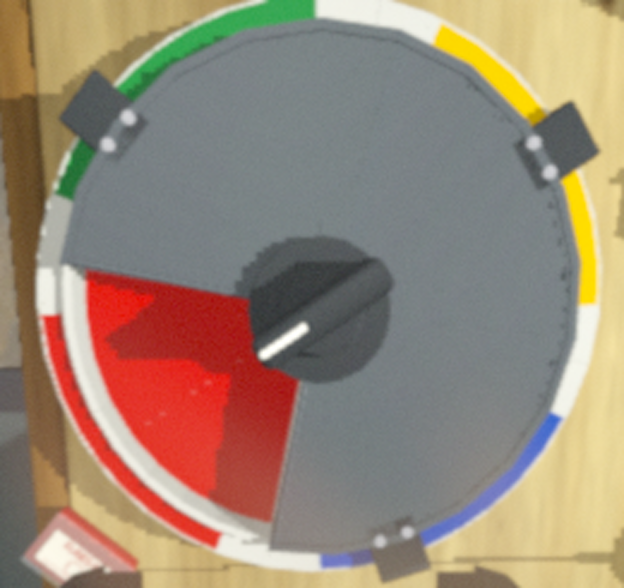

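```bash
python3 - <<'E'
from h import *
c=cal("w2"); C=np.array([481.8,309.7])
z=lambda u,v,h:ray(c,200+u/2.4,v/2.4,h)[:2]
an=lambda p,q=C:round(np.degrees(np.arctan2(*(p-q)[::-1])),1)
print("red ",an(z(45,317,20)),an(z(220,543,20)),"blue",an(z(320,560,20)),an(z(560,418,20)),"yel",an(z(588,303,20)),an(z(438,35,20)),"gr",an(z(315,8,20)),an(z(62,195,20)))
print("line",an(z(263,356,77)),an(z(263,356,77),z(306,328,77)),"brk",[an(z(*p,44)) for p in[(118,132),(542,158),(394,537)]])
print("edges",an(z(64,262,42.5)),an(z(271,545,42.5)))
im=cv2.imread("pics/w2.png"); 
E
```

```text
red  -178.4 -112.1 blue -88.3 -23.5 yel 1.1 65.6 gr 90.4 156.2
line -145.0 -147.3 brk [np.float64(138.6), np.float64(33.8), np.float64(-70.2)]
edges 169.0 -100.7
```

The red compartment now fills the opening; the measured tray angle is within about 0.3° of the window direction. Next is the near box's lid; I check reachability of the opening arc first.

```bash
cat >> h.py <<'E'
WIN=np.array([422.2,269.3])
class Box:
    def __init__(s,handle,yaw):
        s.yaw=np.radians(yaw);s.ex=np.array([np.cos(s.yaw),np.sin(s.yaw),0]);s.ey=np.array([-s.ex[1],s.ex[0],0])
        s.h=np.array([*handle,80.5]);s.c=s.h+53*s.ex-[0,0,76.5];s.hinge=s.h+118*s.ex-[0,0,30]
    def at(s,th,phi,e=9,flip=0,back=0):
        h=s.hinge+(-118*np.cos(th)+30*np.sin(th))*s.ex+[0,0,118*np.sin(th)+30*np.cos(th)]
        R=Ro.from_rotvec(phi*s.ey)*Ro.from_rotvec(down(s.yaw+np.pi/2+flip*np.pi))
        return h-(19-e+back)*R.as_matrix()[:,2],R.as_rotvec()
NEAR=Box([489,32.7],-10.8)
E
python3 - <<'E'
from h import *
for fl in(0,1):
  for TH,PH in((1.62,.8),(1.62,.6)):
    print(fl,PH,[ (lambda q:None if q is None else np.round(q,2).tolist())(env.inverse_kinematics(*NEAR.at(t,p,flip=fl,back=b))) for t,p,b in[(0,0,60),(0,0,0),(.8,PH/2,0),(TH,PH,0),(TH,PH,60)]])
E
```

```text
0 0.8 [[-0.18, 0.39, 1.63, -0.0, 1.12, 0.01], [-0.18, 0.48, 1.7, -0.0, 0.96, 0.01], [-0.18, 0.62, 1.2, 0.0, 1.72, 0.01], [-0.18, 0.99, 0.55, 0.01, 2.4, 0.01], None]
0 0.6 [[-0.18, 0.39, 1.63, -0.0, 1.12, 0.01], [-0.18, 0.48, 1.7, -0.0, 0.96, 0.01], [-0.18, 0.58, 1.26, 0.0, 1.6, 0.01], [-0.18, 0.88, 0.69, 0.01, 2.16, 0.01], [-0.18, 0.94, 0.43, 0.01, 2.37, 0.01]]
1 0.8 [None, None, None, None, None]
1 0.6 [None, None, None, None, None]
```

```bash
cat >> h.py <<'E'
def grab(b):
    effector.set_gripper(40); env.move_ptp(*b.at(0,0,e=8,back=50)); env.move_l(*b.at(0,0,e=8)[:1],v=120)
    effector.set_gripper(2,20);print("grab",st())
def swing(b,t0,t1,n=8,PH=.6,T=1.62):
    for t in np.linspace(t0,t1,n+1)[1:]:
        p,r=b.at(t,PH*max(0,t)/T,e=8); env.move_l(p,rot=r,v=110)
    print("swing",t1,st())
E
python3 - <<'E'
from h import *
grab(NEAR); swing(NEAR,0,.9,5)
a=snap("scene","s1")["color"][:,:,::-1];b=snap("side","s2")["color"][:,:,::-1]
z=lambda i,c:(lambda p:cv2.resize(i[p[1]-55:p[1]+65,p[0]-75:p[0]+75],(600,480))[:, :])(proj(c,NEAR.c).astype(int))
m=np.hstack([cv2.resize(z(a,cal("s1")),(400,320)),cv2.resize(z(b,cal("s2")),(400,320))]);cv2.imwrite("pics/m1.png",m)
E
```

```text
grab [9.9, [486.6, 33.2, 91.5], [-10.4, 1.7, 8.2], 9.0, 20.0]
swing 0.9 [11.7, [558.6, 19.6, 174.4], [-9.6, 1.9, 18.8], 9.4, 20.0]
```

View pics/m1.png

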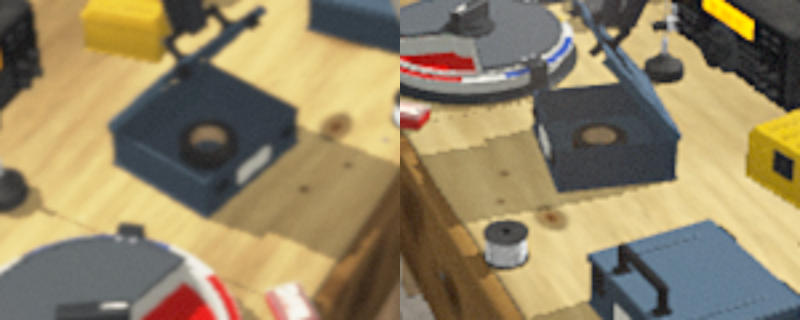

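Tape found: the near box holds the roll (left panel (207,143), right panel (600,137)). Open fully and release.

```bash
python3 - <<'E'
from h import *
for n,(x,y) in(("s1",(207,141)),("s2",(200,136))):
    c=cal(n);p=proj(c,NEAR.c).astype(int);r=ray(c,p[0]-75+x/2.6667,p[1]-55+y/2.6667,23);d=r-NEAR.c
    print(n,r.round(1),"box frame",d@NEAR.ex,d@NEAR.ey)
swing(NEAR,.9,1.64,5)
effector.set_gripper(16);print(st())
p,r=NEAR.at(1.64,.6*1.64/1.62,e=8,back=45)
env.move_l(p,v=100);print(st())
q=NEAR.c+[0,0,290]-15*NEAR.ex+0*NEAR.ey
env.move_l([p[0]-20,p[1],p[2]+70],v=250)
env.move_ptp(q-55*NEAR.ey,down(NEAR.yaw+np.pi/2)); snap("wrist","w3");print(st())
E
```

```text
s1 [531.3  28.8  23. ] box frame -10.733410900185573 4.056704458412362
s2 [536.   18.4  23. ] box frame -4.143943042570113 -5.26828411010211
swing 1.64 [13.4, [649.2, 2.1, 175.5], [2.2, -0.9, 4.1], 9.5, 20.0]
[13.7, [648.4, 2.3, 175.0], [0.8, 0.0, -0.3], 15.8, 0.1]
[14.3, [673.5, -2.5, 211.5], [-0.1, 0.5, 0.7], 15.8, 0.0]
[15.7, [517.0, -28.7, 293.1], [0.3, 0.3, -0.5], 16.0, 0.0]
```

View pics/w3.png

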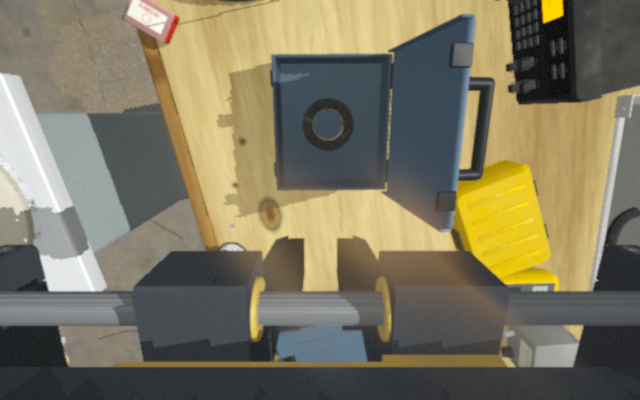

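Tape at (328,124) in the wrist image, lid standing open; box rim corners (274,55), (391,54), (386,188), (277,188).

```bash
python3 - <<'E'
from h import *
c=cal("w3");b=NEAR
rim=np.array([ray(c,*p,50)[:2] for p in[(274,55),(391,54),(386,188),(277,188)]]);print(rim.round(),rim.mean(0),b.c)
t=ray(c,328,124,23);print(t,(t-b.c)@b.ex,(t-b.c)@b.ey)
t[2]=0; a=b.yaw+np.pi
effector.set_gripper(78); env.move_ptp(t+[0,0,120],down(a)); env.move_l(t+[0,0,28],v=100);print(st())
effector.set_gripper(50,15);print(st())
env.move_l(t+[0,0,45],v=60);print(st());env.move_l(t+[0,0,160],v=200);print(st())
u=np.radians(214.1);w=np.array([481.9,309.7,0])+73*np.array([np.cos(u),np.sin(u),0])
env.move_ptp(w+[0,0,150],down(u)); env.move_l(w+[0,0,60],v=150);print(st())
snap("side","s3");c=snap("scene","s4")
E
```

```text
[[492. 106.]
 [614.  83.]
 [590. -62.]
 [462. -37.]] [539.49220198  22.34229734] [541.06122429  22.76879033   4.        ]
[535.68973915  23.03355478  23.        ] -5.3259532836911045 -0.7464412001190164
[19.1, [536.0, 23.0, 28.5], [-0.1, -0.4, -0.7], 77.6, 0.0]
[19.5, [535.9, 23.0, 28.4], [-0.7, 1.1, 3.2], 61.0, 15.0]
[19.9, [535.8, 23.0, 45.4], [-0.8, -0.9, -0.4], 61.1, 15.0]
[20.6, [535.1, 23.1, 158.9], [0.3, -0.6, -1.8], 60.5, 15.0]
[22.4, [422.1, 268.5, 60.6], [0.2, 0.2, 0.2], 60.7, 15.0]
```

```bash
python3 - <<'E'
from h import *
u=np.radians(214.1);w=np.array([481.9,309.7,0])+73*np.array([np.cos(u),np.sin(u),0])
for z in(44,40,38.5,37.5,36.5):
    env.move_l(w+[0,0,z],v=40);o=st();print(o)
    if o[2][2]>3: break
effector.set_gripper(71);print(st())
env.move_l(w+[0,0,130],v=120)
env.move_ptp([470,260,270],[-2.2207,-2.2207,0]);snap("wrist","w4");print(st())
im=cv2.imread("pics/w4.png");cv2.imwrite("pics/w4z.png",cv2.resize(im[0:245,200:460],None,fx=2.4,fy=2.4,interpolation=cv2.INTER_CUBIC))
E
```

```text
[23.1, [421.4, 268.8, 43.8], [0.1, 0.9, -0.8], 60.7, 15.0]
[23.3, [421.4, 268.8, 39.8], [0.2, 0.3, -1.4], 61.2, 15.0]
[23.6, [421.4, 268.8, 38.5], [0.0, -0.0, -0.6], 60.8, 15.0]
[23.8, [421.6, 268.8, 37.9], [-1.2, -0.5, 5.4], 60.9, 15.0]
[24.2, [421.4, 268.8, 37.4], [0.3, 0.4, 0.3], 71.2, 0.0]
[27.0, [469.9, 260.0, 269.6], [-1.0, -0.3, 0.2], 70.9, 0.0]
```

View pics/w4z.png

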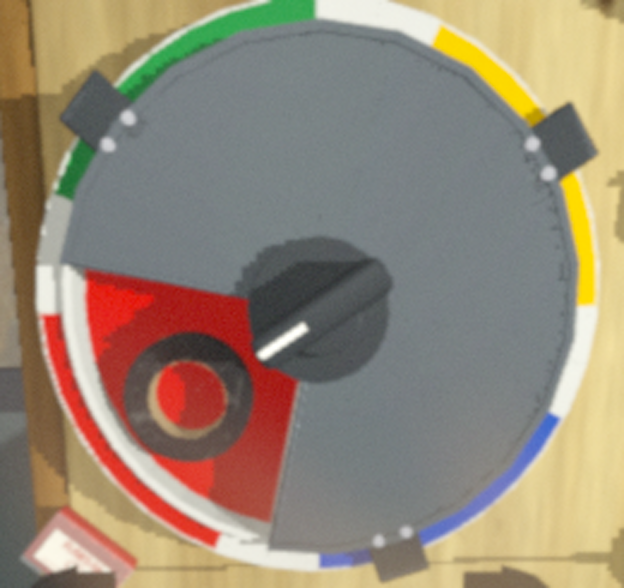

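The roll lies flat in the red compartment, tray unmoved (roll centre ≈(188,397) in the crop). Now push the lid shut from behind its handle.

```bash
python3 - <<'E'
from h import *
b=NEAR;r=down(b.yaw+np.pi);f=lambda x,z:np.array([*(b.hinge+x*b.ex)[:2],z])
effector.set_gripper(3)
env.move_ptp(f(78,270),r);env.move_l(f(78,152),v=150);print(st())
for x in(55,40,25,10,-5): env.move_l(f(x,152),v=60);print(st())
env.move_l(f(-5,270),v=200);env.wait(1.5)
env.move_ptp([420,-150,300],[-2.2207,-2.2207,0]);env.wait(1)
a=snap("scene","e1")["color"][:,:,::-1];s=snap("side","e2")["color"][:,:,::-1]
w=snap("wrist","e3");print(st())
cv2.imwrite("pics/end.png",np.vstack([np.hstack([a[100:340,200:600],s[140:380,190:590]]),np.hstack([cv2.resize(a[150:300,200:450],(400,240)),cv2.resize(s[150:300,200:450],(400,240))])]))
E
```

```text
[30.6, [681.9, -4.0, 153.1], [-0.5, 0.2, 0.7], 2.9, 0.0]
[31.1, [659.1, 0.2, 152.5], [-0.8, 1.1, 0.3], 2.9, 0.0]
[31.6, [644.3, 3.1, 152.1], [-0.2, -0.4, -1.1], 3.1, 0.0]
[31.9, [629.6, 5.9, 152.1], [0.3, -0.2, 0.4], 3.1, 0.0]
[32.4, [614.8, 8.7, 152.1], [-0.5, -0.1, 1.3], 3.1, 0.0]
[32.8, [600.1, 11.5, 152.2], [0.7, 0.6, -0.4], 3.4, 0.0]
[37.1, [420.0, -150.0, 300.0], [-0.5, -0.2, -0.2], 2.8, 0.0]
```

View pics/end.png

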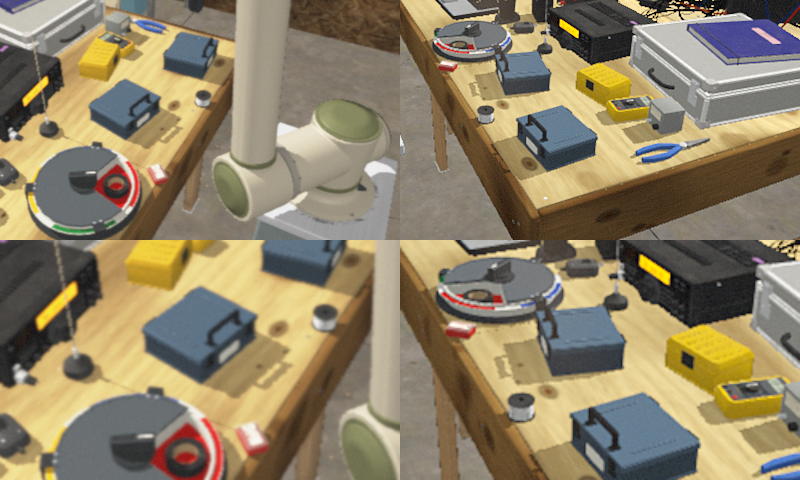

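The end picture shows both lids shut, the roll in the red compartment and the bystanders where they were.

```bash
python3 -c "
from bench import job;print(job.finish_job())"
```

```text
the job is handed in; nothing more can be done
None
```

The job is handed in: the roll lies flat in the red compartment, which shows squarely in the opening (within about 0.3°), both boxes are shut, and nothing else moved in the final pictures; it took about 37 s, and I never opened the other box, so its tin was not seen.

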